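Register a blank against a flip stop

ROBOT

A 7-joint arm with a two-finger parallel gripper is mounted at the origin on a cart in front of the work surface, level with it; the furniture and walls round the work are solid. World frame = base frame: x ahead of the robot, y to its left, z up, the work surface at z = 0. Lengths are in mm, angles in rad, forces in N, time in s.
With the tool pointing down it reaches from about 375 to 925 mm from the base axis. Payload 3.1 kg.
Tool frame: the origin (TCP) lies at the very end of the fingers, on their centre line; the grasp point (between the pads) lies 19 mm behind it; z points along the fingers, y is the line along which they close (so a half turn about z gives the same grasp; the last joint's range is limited). The gripper opens to 85 mm and grips with 20 to 120 N. Pads are 22 mm wide; open, the fingers measure 114 mm over their backs; the gripper's body (76 mm by 85 mm) begins 54 mm behind the grasp point. The pads swing forward as they close: fully open they stand 13 mm farther back than shut.
Start: joints at [1.095, 0.383, 0.044, 1.598, -0.018, 1.161, -0.05], TCP at [239.789, -604.156, 231.269] pointing down, gripper open.
Joint ranges: [-2.61, 2.61], [-0.41, 2.15], [-1.48, 1.57], [0, 2.5], [-1.57, 4.71], [0.05, 1.97], [-2.85, 2.85]. Speed limits (rad/s): [2.79, 2.79, 3.14, 3.14, 3.14, 3.14, 3.14].

INTERFACE

Orientations are given as [roll, pitch, yaw] about the fixed x, y, z axes, in that order (R = Rz(yaw) Ry(pitch) Rx(roll)).
In Python, from station import manip, cams gives the robot as it stands. The module is installed in compiled form; this text tells all that it offers.
- The arm moves only by the tool play_rows, never from a script. Its argument "plan" is text: rows parted by semicolons, each of 7 numbers parted by spaces: the shift along the tool's x, y, z normalised to -1 to 1, where 1 is 200 mm, then the turn, a rotation vector about the tool's x, y, z normalised to -1 to 1, where 1 is 45 degrees, then the closure, from -1 (fully open) to 1 (shut), so that 0 is half open. In form: tx ty tz rx ry rz hand; .... A call has exactly 8 rows; each row is the pose to reach, as a shift and turn from the pose commanded when the call began, along the tool's axes at that moment; what a row does not reach only later rows make up. A row lasts 1/12 s, in which the tool goes at most 41.7 mm and 7.16 degrees, less where a joint would pass 70% of its speed; a pose out of reach is approached as far as the arm can. A call with a number of a shift or a turn outside -1 to 1 is refused whole. A call with a gripper value outside its range is refused whole. The fingers move at their own pace and stop on an object; the grip force is fixed at half the most. Time passes only in rows, so rows that repeat a pose let the fingers close, or fill a call up. It gives the time, the measured TCP pose, the force, the opening and the grip force at its end, in the units of the state.
- manip.sense(): the state, without advancing time (a new reading comes with each control period).
- cams.read_camera(name): name is "side" or "top" or "wrist"; returns the picture (480x640x3 uint8, red, green, blue); there is no depth.
- cams.camera_info(name): a dict with "camera_matrix" (3x3 intrinsics, pixels), "dist_coeffs" ([k1, k2, p1, p2, k3] as OpenCV has them; the pictures are not rectified), "rvec" (rotation vector, rad) and "tvec" (3), from world to camera coordinates, as OpenCV has them; the wrist camera has in their place "tool_from_camera" (4x4, takes a point from camera to tool coordinates, whose origin is the TCP and whose axes are the flange's). Camera axes: x right, y down, z forward; pixel columns grow to the right and rows downward; lengths in mm; the calibration is good to about 2 mm. A picture is of the moment at which its call begins: read the wrist's pose just before it. camera_info takes no time and is no camera call.
- manip.hand_in(): hands the job in; it is judged then, once.
Trained networks look in the newest picture that a camera, given by its name, has taken for a name from the list of things; names that differ only in an ending like _2 or _b are one class to them, and where a whole thing is asked for, a point or a joint stands for the part that bears it (a point fixed in the world has none). Each returns a list of dicts, best first, with "conf" (0 to 1); they miss things now and then, are a little off and sometimes report something else, mostly with a low value. They report only what shows in the picture. A call takes as long as a camera call. They do not tell look-alikes from the thing itself.
- cams.look_for(target, camera): "at" ([x, y, z] in mm, in the coordinates of the camera as it stood for that picture, good to about 4 mm: the middle of the surface that is visible of it).
The state is a dict: "clock": time; "joints": joint angles; "qd": joint speeds; "joint_torque": joint torques, N m; "eef_pos": TCP position; "tool_rot": TCP orientation; "contact_force": force on the tool from outside, world axes, zero at the start; "moment": the same for the moment, N m; "width": finger opening in mm; "gripper_force": force on a finger pad.
Only numpy, scipy, OpenCV 4.12 (cv2) and the standard library are available. Lean on these libraries where they do the work, as an engineer would, in place of code of your own. Each camera call takes 0.05 s, during which the arm holds its last target. There are 200 camera calls.

TASK

Get the pine blank ready for the saw by pushing with the fingers only; nothing is to be picked up or lifted. Flip the red stop of the sawing board over to the front so that it hangs fully down, and leave the blue stop parked up. Tip the standing blank over onto its broad face and push it flush against the fence and hard up to the red stop, without disturbing the other things on the bench.

Things in the scene. Friction and masses are not known exactly. Their poses are not given: they have to be found in the camera images.
- saw_board: plywood sawing board screwed to the bench, 200 x 460 mm, top 18 mm above the bench; origin on its underside at mid-length; own x points from its front edge (x = -110 mm) to its fence, y along the fence, z up. Base ends at y = +-230 mm. Wooden fence on its far side: front face at x = +55 mm, rear face at +80 mm, top 58 mm above the bench (66 with the aluminium track)
- red_stop: steel bracket of the stop with the red arm, bolted on the fence near one end (left or right differs); origin on top of the track, 66 mm above the bench, over the middle of the fence's thickness; axes parallel to the saw_board's. A black knob behind the fence sticks out 32 mm behind the origin, staying below 62 mm above the bench
- red_pin (a point): middle of the level pin (along y) about which the red arm turns, 20 mm above the red_stop origin. The arm is 14 mm wide, 7 mm to each side along y. Hanging down it reaches 54 mm forward of the pin (-x); its pad, 20 to 54 mm forward of the pin, goes down to 4 mm above the base
- red_arm (a joint): angle of the red arm, rad: 0 = down in front of the fence (end stop); 2.75 = flipped up and leaning back, where it parks by its weight: its end is then 166 mm above the bench, and 150 mm up its back surface is 32 mm behind the pin (+x); it is best pushed there, near its end. Below about 2.25 it falls forward to 0 by itself, above that it falls back
- red_tip (a point): middle of the free end face of the red arm's pad (37 mm forward of and 64 mm below the pin when the arm is down)
- blue_stop: the like bracket of the stop with the blue arm, near the other end of the fence; same shape, origin and axes
- blue_arm (a joint): angle of the blue arm, as for the red arm; to stay parked up at about 2.75
- blank_center (a point): centre of the pine blank, a plain loose block of 60 x 100 x 34 mm (own x, y, z), about 0.1 kg. At the start it stands on end on the base in front of the fence: its 100 mm length (own y) upright, its broad 60 x 100 mm faces looking roughly along the fence
- tape_measure: yellow tape measure standing on the bench to the right, 35 x 86 x 63 mm; origin under its middle
- paint_tin: small closed paint tin with a red and white label standing on the bench behind the sawing board, 78 mm across, 77 mm tall; origin under its middle
- gouge: gouge with wooden handle lying on the bench to the right, 29 x 297 x 29 mm; origin under its middle
- cut_piece: short pine offcut lying on the bench to the left, 50 x 85 x 34 mm; origin under its middle
Things that resemble listed ones, but are neither listed nor needed, are in the scene too. Leave any purple or turquoise look-alike of the part that bears blank_center alone.

How it is judged:
By the outcome, as a careful person would: the job done as asked, in the order asked, and still so for the second after the job is handed in, with the robot touching nothing.
It also fails if it takes over 72 s, if anything falls off the work surface, if the arm or the gripper's body presses on something with over 40 N, if the wrist force passes 120 N, or if a joint passes its speed limit or range.

## Working session

There is one attempt and no reset: what is moved stays moved. The work goes in short steps, Python scripts to look and compute and a tool call to move; the robot and the scene stay as the last step left them, time stands still between calls to the robot, and variables do not carry over. Pictures are saved under pics/ and viewed, at most 10 in all, crops included, and the job is handed in when it is done.

Besides the shell and the picture viewer there is one more tool, called by a JSON object that holds its "op" and its "data". play_rows: Moves the arm, as the interface text tells. Its arguments: {"type":"object","properties":{"plan":{"type":"string"}},"required":["plan"]}

```bash
mkdir -p pics
cat > h.py <<'E'
from station import manip, cams
import cv2, numpy as np
from scipy.spatial.transform import Rotation as R
def snap(n,f):
    im=cams.read_camera(n); cv2.imwrite('pics/'+f,im[:,:,::-1]); return im
def ext(n):
    i=cams.camera_info(n)
    if n=='wrist':
        s=manip.sense(); T=np.eye(4); T[:3,:3]=R.from_euler('xyz',s['tool_rot']).as_matrix(); T[:3,3]=s['eef_pos']
        W=T@np.array(i['tool_from_camera']); 
    else:
        W=np.eye(4); Rc=cv2.Rodrigues(np.array(i['rvec'],float))[0]; W[:3,:3]=Rc.T; W[:3,3]=-Rc.T@np.array(i['tvec'],float).ravel()
    return W,np.array(i['camera_matrix'],float),np.array(i['dist_coeffs'],float)
def px(n,uv,z):
    W,K,D=ext(n); p=cv2.undistortPoints(np.array(uv,float).reshape(-1,1,2),K,D).reshape(-1,2)
    d=np.c_[p,np.ones(len(p))]@W[:3,:3].T; o=W[:3,3]
    return o+d*((np.array(z)-o[2])/d[:,2])[:,None]
def proj(n,P):
    W,K,D=ext(n); M=np.linalg.inv(W)
    return cv2.projectPoints(np.array(P,float).reshape(-1,1,3),cv2.Rodrigues(M[:3,:3])[0],M[:3,3],K,D)[0].reshape(-1,2)
def look(t,n):
    W=ext(n)[0]
    return [(round(d['conf'],2),(W[:3,:3]@np.array(d['at'])+W[:3,3]).round(0).tolist()) for d in cams.look_for(t,n)][:3]
E
python3 - <<'E'
from h import *
for n in('top','side'):
    snap(n,n+'0.png'); print(n,ext(n)[0][:3,3].round())
    for t in 'saw_board red_stop red_pin red_tip blue_stop blank_center tape_measure paint_tin gouge cut_piece'.split(): print(t,look(t,n))
print(manip.sense())
E
```

```text
top [ 392.  -42. 1568.]
saw_board [(0.68, [528.0, 36.0, 19.0])]
red_stop [(0.52, [596.0, 220.0, 98.0])]
red_pin [(0.55, [599.0, 223.0, 96.0])]
red_tip [(0.54, [600.0, 222.0, 137.0])]
blue_stop [(0.6, [633.0, -147.0, 97.0])]
blank_center [(0.73, [343.0, 118.0, 100.0]), (0.64, [524.0, 0.0, 116.0]), (0.51, [335.0, -66.0, 96.0])]
tape_measure [(0.6, [559.0, -360.0, 55.0])]
paint_tin [(0.83, [772.0, -15.0, 74.0])]
gouge []
cut_piece [(0.81, [466.0, 354.0, 37.0]), (0.41, [598.0, 223.0, 133.0])]
side [233. 980. 774.]
saw_board [(0.94, [519.0, 114.0, 20.0])]
red_stop [(0.65, [606.0, 237.0, 108.0])]
red_pin [(0.89, [599.0, 237.0, 108.0]), (0.15, [408.0, -341.0, 19.0])]
red_tip [(0.68, [607.0, 235.0, 132.0])]
blue_stop [(0.88, [639.0, -142.0, 111.0])]
blank_center [(0.96, [344.0, 140.0, 65.0]), (0.8, [524.0, 18.0, 84.0])]
tape_measure [(0.68, [559.0, -347.0, 38.0])]
paint_tin [(0.6, [771.0, 8.0, 64.0])]
gouge [(0.6, [407.0, -340.0, 19.0])]
cut_piece [(0.83, [462.0, 374.0, 31.0]), (0.35, [636.0, -140.0, 107.0])]
{'clock': 1.1, 'joints': array([ 1.09517978,  0.38290611,  0.04390693,  1.59787883, -0.01791052,
        1.16121883, -0.04995171]), 'qd': array([-0.00064485, -0.00050064, -0.00058814,  0.00030683, -0.00071159,
        0.00037632, -0.00079053]), 'joint_torque': array([-4.18761520e-04, -4.33461285e+01,  1.02233905e+00, -2.49922782e+01,
        1.03552511e-02,  1.92976120e-03,  1.33649371e-05]), 'eef_pos': array([ 239.80211033, -604.15548732,  231.27517203]), 'tool_rot': array([-3.14157254e+00, -2.80171675e-05,  3.77800569e-01]), 'contact_force': array([-0.18204386, -0.04203657,  1.03198421]), 'moment': array([-0.01342666, -0.03620869,  0.0453275 ]), 'gripper_force': 0.0, 'width': 85.46520593794256}
```

View pics/top0.png

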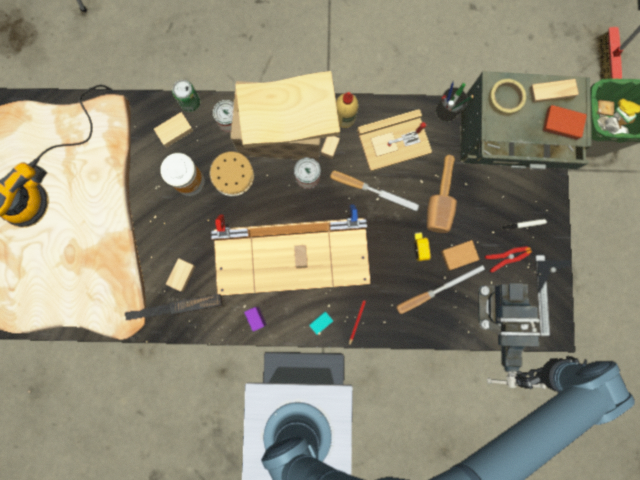

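View pics/side0.png

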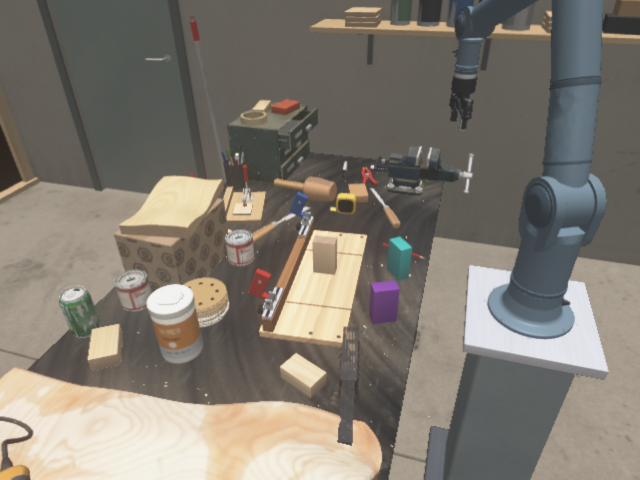

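Top: board spans about (215,238)-(369,293), with the red stop left (220,225), the blue stop right (354,217) and the blank at (300,257). The purple and turquoise look-alikes lie in front of the board. Both arms are parked up.

Run:
```python
import cv2
im=cv2.imread('pics/top0.png')[200:305,205:380]
cv2.imwrite('pics/topz.png',cv2.resize(im,None,fx=4.5,fy=4.5,interpolation=cv2.INTER_CUBIC))
```

```text
(no output)
```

View pics/topz.png

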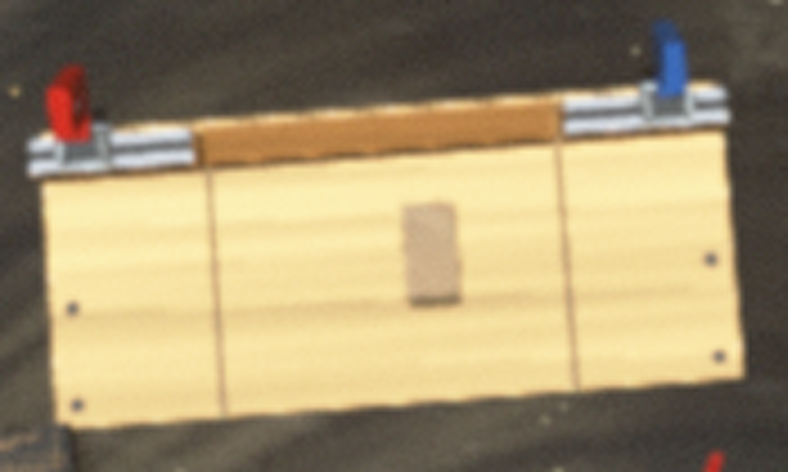

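Zoomed: base front corners at crop (58,428) and (745,377), brackets at (83,150) red and (666,103) blue, blank top with corners (403,204), (455,203), (459,297), (411,300).

Run:
```python
from h import *
uv=np.array([(58,428),(745,377),(83,150),(666,103),(403,204),(455,203),(459,297),(411,300)])
uv=(uv+.5)/4.5-.5+[205,200]
P=px('top',uv,[18,18,68,68,118,118,118,118]);print(P.round(1))
f=P[0]-P[1]; yaw=np.arctan2(-f[0],f[1]);print('yaw',yaw,np.linalg.norm(f))
y=np.array([-np.sin(yaw),np.cos(yaw)]);x=np.array([np.cos(yaw),np.sin(yaw)])
o=(P[0]+P[1])[:2]/2+110*x;print('origin',o)
for p in P: print(np.round([(p[:2]-o)@x,(p[:2]-o)@y],1))
```

```text
[[ 408.8  246.7   18. ]
 [ 453.5 -210.7   18. ]
 [ 589.5  229.2   68. ]
 [ 629.4 -151.7   68. ]
 [ 553.3   16.7  118. ]
 [ 554.7  -16.   118. ]
 [ 495.4  -20.   118. ]
 [ 492.8   10.1  118. ]]
yaw 0.09731272752662332 459.5095816217269
origin [540.64130646  28.68086516]
[-110.   229.8]
[-110.  -229.8]
[ 68.1 194.8]
[  70.8 -188.2]
[ 11.4 -13.1]
[  9.6 -45.8]
[-49.7 -44. ]
[-49.4 -13.9]
```

{"op": "play_rows", "data": {"plan": "0.13 -0.14 0 0 0 0.05 1;0.26 -0.28 0 0 0 0.1 1;0.39 -0.43 0 0 0 0.15 1;0.52 -0.57 0 0 0 0.2 1;0.65 -0.72 0 0 0 0.25 1;0.78 -0.86 0 0 0 0.3 1;0.9 -1 0 0 0 0.357 1;0.9 -1 0 0 0 0.357 1"}}

```text
clock: 1.77
eef_pos: [337.3, -343.5, 231.2]
tool_rot: [-3.138, -0.002, 0.108]
contact_force: [0.9, 0.1, -0.2]
width: -0.1
gripper_force: 0.0
```

{"op": "play_rows", "data": {"plan": "0.09 -0.13 0 0 0 0 1;0.19 -0.26 0 0 0 0 1;0.28 -0.4 0 0 0 0 1;0.37 -0.53 0 0 0 0 1;0.47 -0.66 0 0 0 0 1;0.56 -0.8 0 0 0 0 1;0.65 -0.93 0 0 0 0 1;0.65 -0.93 0 0 0 0 1"}}

```text
clock: 2.43
eef_pos: [448.3, -146.8, 232.1]
tool_rot: [-3.139, -0.004, 0.109]
contact_force: [0.4, 1.1, -0.3]
width: -0.2
gripper_force: 0.0
```

{"op": "play_rows", "data": {"plan": "0.09 -0.13 0 0 0 0 1;0.19 -0.26 0 0 0 0 1;0.28 -0.4 0 0 0 0 1;0.37 -0.53 0 0 0 0 1;0.47 -0.66 0 0 0 0 1;0.56 -0.8 0 0 0 0 1;0.65 -0.93 0 0 0 0 1;0.65 -0.93 0 0 0 0 1"}}

```text
clock: 3.1
eef_pos: [558.2, 52.1, 232.1]
tool_rot: [-3.136, -0.004, 0.108]
contact_force: [-0.0, 1.9, -0.2]
width: 0.4
gripper_force: 0.0
```

{"op": "play_rows", "data": {"plan": "0.12 -0.14 0 0 0 0 1;0.24 -0.28 0 0 0 0 1;0.36 -0.42 0 0 0 0 1;0.48 -0.56 0 0 0 0 1;0.6 -0.7 0 0 0 0 1;0.66 -0.85 0 0 0 0 1;0.66 -0.85 0 0 0 0 1;0.66 -0.85 0 0 0 0 1"}}

```text
clock: 3.77
eef_pos: [670.0, 229.1, 230.6]
tool_rot: [-3.14, 0.001, 0.103]
contact_force: [0.2, -1.1, -0.8]
width: 0.3
gripper_force: 0.0
```

```bash
cat >> h.py <<'E'
O=np.array([540.6,28.7]);YW=0.0973
X=np.array([np.cos(YW),np.sin(YW)]);Y=np.array([-X[1],X[0]])
def tob(p): p=np.array(p);return np.round([(p[:2]-O)@X,(p[:2]-O)@Y,p[2]],1)
def tow(b): return np.r_[O+b[0]*X+b[1]*Y,b[2]]
E
python3 - <<'E'
from h import *
s=manip.sense();print(tob(s['eef_pos']),s['tool_rot'],s['joints'])
snap('wrist','w1.png')
for t in ['red_stop','red_pin','red_tip','paint_tin']: print(t,[(c,tob(p)) for c,p in look(t,'wrist')])
E
```

```text
[148.3 186.9 230.6] [-3.13950359e+00  1.22234851e-03  1.02696703e-01] [-0.04902952  0.54310776 -0.48697966  1.41693521  0.2555835   1.24511434
 -2.02624648]
red_stop [(0.97, array([104. , 186.1, 103. ])), (0.61, array([108.4, 190.7, 112. ]))]
red_pin [(0.83, array([105.4, 191. , 106. ]))]
red_tip [(0.63, array([110.9, 185.4, 113. ])), (0.56, array([-13. , 326.1,  28. ]))]
paint_tin [(0.8, array([232.1, -45.5,  74. ]))]
```

View pics/w1.png

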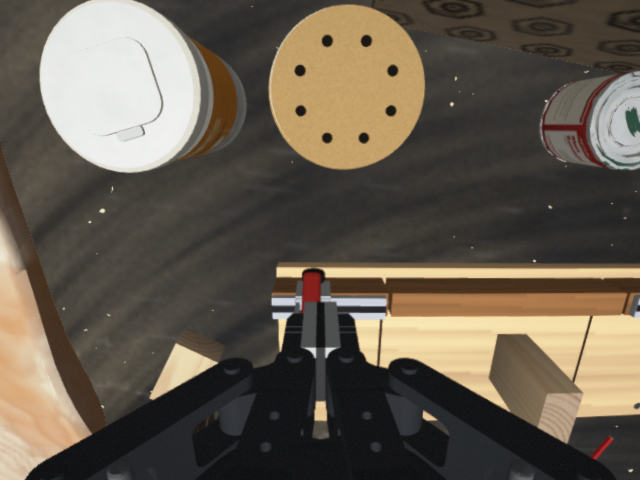

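The wrist picture shows the red arm's end at about (312,272), just above the fingertips at (320,310), with a clear bench behind.

Run:
```python
from h import *
s=manip.sense()
print(tob(ext('wrist')[0][:3,3]))
for b in [(148,187,230),(99.5,195,150),(104,195,160),(67.5,195,66),(80,230,58),(80,195,58)]: print(b,proj('wrist',[tow(b)]).round())
# red arm end: fence left end rear corner measured px (278,263)
print([tob(p) for p in px('wrist',[(278,263),(312,270),(312,270),(272,318)],[58,160,150,66])])
```

```text
[228.9 179.8 372.7]
(148, 187, 230) [[304. 322.]]
(99.5, 195, 150) [[298. 326.]]
(104, 195, 160) [[297. 328.]]
(67.5, 195, 66) [[304. 310.]]
(80, 230, 58) [[267. 295.]]
(80, 195, 58) [[304. 294.]]
[array([111.5, 218.1,  58. ]), array([144.9, 184.8, 160. ]), array([140.9, 185.1, 150. ]), array([ 59.7, 224.9,  66. ])]
```

Run:
```python
from h import *
s=manip.sense();t=tob(s['eef_pos']);print(t,s['tool_rot'])
im=snap('wrist','w2.png')[:,:,::-1].copy()
pts=[(t[0],t[1],t[2]),(99.5,195,150),(104,195,166),(67.5,195,86),(80,230,58),(99.5,195,50),(90,230,18)]
q=proj('wrist',[tow(b) for b in pts]);print(q.round())
c=[(255,255,0),(0,255,0),(0,255,255),(255,0,255),(255,0,0),(255,255,255),(0,128,255)]
im=cv2.resize(im[220:420,220:420],None,fx=3,fy=3,interpolation=cv2.INTER_CUBIC)
for p,k in zip(q,c): cv2.circle(im,tuple(int(v) for v in (p-220)*3),3,k,-1)
tp=cv2.resize(cv2.imread('pics/top0.png')[205:250,205:245],None,fx=5,fy=5)
for p,k in zip(proj('top',[tow(b) for b in pts]),c): cv2.circle(tp,tuple(int(v) for v in (p-205)*5),2,k,-1)
im[:225,:200]=tp[:225,:200]
cv2.imwrite('pics/w2c.png',im)
```

```text
[148.8 180.5 231.3] [ 3.13982674e+00 -9.45705497e-05  9.43390504e-02]
[[320. 322.]
 [299. 326.]
 [297. 333.]
 [303. 321.]
 [267. 294.]
 [304. 272.]
 [272. 269.]]
```

View pics/w2c.png

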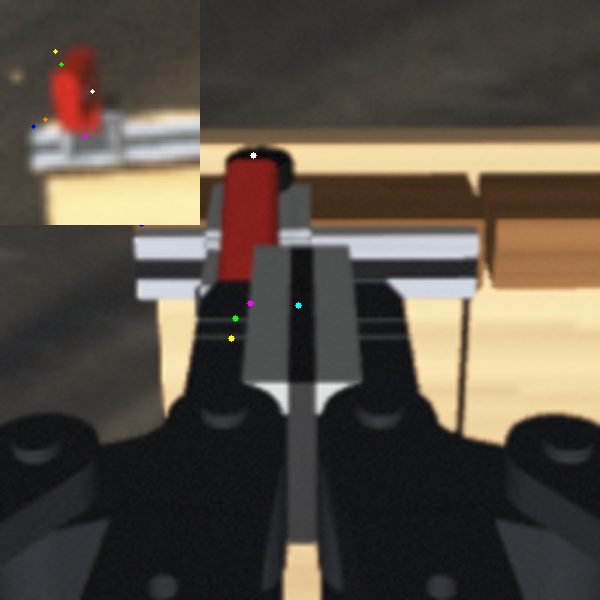

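Model geometry matches (knob, track end); red stop y is about 191. I'll go down behind the arm and push it forward.

{"op": "play_rows", "data": {"plan": "0 -0.02 0.1 0 0 0 1;0 -0.05 0.2 0 0 0 1;0 -0.05 0.3 0 0 0 1;0 -0.05 0.4 0 0 0 1;0 -0.05 0.455 0 0 0 1;0 -0.05 0.455 0 0 0 1;0 -0.05 0.455 0 0 0 1;0 -0.05 0.455 0 0 0 1"}}

```text
clock: 4.73
eef_pos: [670.9, 235.6, 142.0]
tool_rot: [-3.141, -0.003, 0.097]
contact_force: [0.7, -0.2, 0.4]
width: 0.3
gripper_force: 0.0
```

{"op": "play_rows", "data": {"plan": "-0.06 0 0 0 0 0 1;-0.12 0 0 0 0 0 1;-0.17 0 0 0 0 0 1;-0.22 0 0 0 0 0 1;-0.27 0 0 0 0 0 1;-0.32 0 0 0 0 0 1;-0.37 0 0 0 0 0 1;-0.43 0 0 0 0 0 1"}}

```text
clock: 5.4
eef_pos: [593.7, 229.0, 151.4]
tool_rot: [-3.138, -0.022, 0.095]
contact_force: [-0.5, -2.7, 19.3]
width: -0.3
gripper_force: 7.6
```

Run:
```python
from h import *
s=manip.sense();print(tob(s['eef_pos']),s['tool_rot'],s['contact_force'])
snap('side','s2.png')
for t in ['red_tip','red_pin']: print(t,[(c,tob(p)) for c,p in look(t,'side')])
```

```text
[ 72.3 194.2 151.4] [-3.13837635 -0.0222815   0.09479838] [-0.47964851 -2.73194142 19.33097633]
red_tip [(0.6, array([ 62.2, 201.2, 140. ]))]
red_pin [(0.9, array([ 63. , 199.1, 124. ]))]
```

Run:
```python
from h import *
im=cv2.imread('pics/s2.png');q=proj('side',[tow((68,192,110))])[0].astype(int);print(q)
x,y=q; c=im[max(0,y-90):y+60,max(0,x-100):x+100]
cv2.imwrite('pics/s2c.png',cv2.resize(c,None,fx=4,fy=4,interpolation=cv2.INTER_CUBIC))
```

```text
[268 289]
```

View pics/s2c.png

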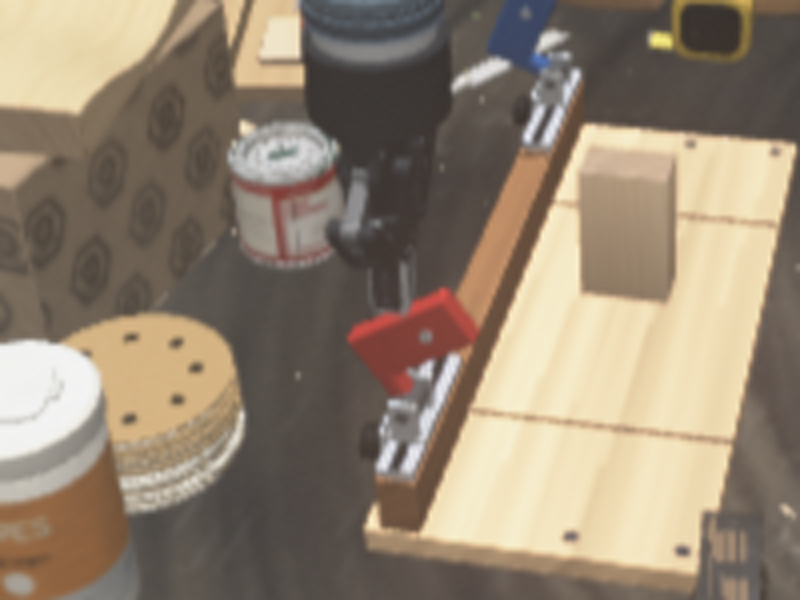

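Run:
```python
from h import *
x0,y0=168,199
for th in (2.75,2.5,2.25,2.0,1.75,1.5,1.25):
    c,s=np.cos(th),np.sin(th)
    pts=[tow((67.5-(f*c+d*s),192,86+f*s-d*c)) for f,d in[(20,64),(54,64),(54,20),(20,20),(0,0)]]
    print(th,[(int(a),int(b)) for a,b in (proj('side',pts)-[x0,y0])*4])
print(manip.sense()['contact_force'],(proj('side',[manip.sense()['eef_pos']])-[x0,y0])*4)
```

```text
2.75 [(409, 304), (352, 279), (330, 334), (386, 358), (407, 396)]
2.5 [(438, 312), (387, 277), (348, 323), (397, 357), (407, 396)]
2.25 [(465, 326), (424, 283), (369, 317), (409, 358), (407, 396)]
2.0 [(488, 344), (460, 297), (392, 315), (421, 362), (407, 396)]
1.75 [(505, 365), (492, 316), (417, 319), (432, 367), (407, 396)]
1.5 [(517, 388), (518, 341), (442, 328), (441, 375), (407, 396)]
1.25 [(521, 411), (537, 369), (464, 341), (449, 384), (407, 396)]
[-2.63877299 -3.06427746 20.63084907] [[396.66706676 309.35787272]]
```

The finger rests on the arm's back face (arm at about 2.2 rad) and is wedged upward. I'll lift a little while pushing on.

{"op": "play_rows", "data": {"plan": "-0.03 0 -0.03 0 0 0 1;-0.06 0 -0.06 0 0 0 1;-0.1 0 -0.06 0 0 0 1;-0.14 0 -0.06 0 0 0 1;-0.18 0 -0.06 0 0 0 1;-0.22 0 -0.06 0 0 0 1;-0.22 0 -0.06 0 0 0 1;-0.22 0 -0.06 0 0 0 1"}}

```text
clock: 6.22
eef_pos: [539.4, 222.9, 151.7]
tool_rot: [3.141, 0.001, 0.098]
contact_force: [1.4, -0.3, 0.0]
width: -0.2
gripper_force: 0.0
```

Run:
```python
from h import *
s=manip.sense();print(s['clock'],tob(s['eef_pos']),s['tool_rot'],s['contact_force'])
im=snap('side','s3.png')
for t in ['red_tip','red_pin']: print(t,[(c,tob(p)) for c,p in look(t,'side')])
x0,y0=200,190
c=cv2.resize(im[y0:y0+150,x0:x0+200][:,:,::-1],None,fx=4,fy=4,interpolation=cv2.INTER_CUBIC)
pts=[tow((67.5-f,192,86-d)) for f,d in[(20,64),(54,64),(54,20),(20,20),(0,0)]]
for p in proj('side',pts): cv2.circle(c,tuple(int(v) for v in (p-[x0,y0])*4),3,(0,255,0),-1)
cv2.imwrite('pics/s3c.png',c)
```

```text
6.2167 [ 17.7 193.4 151.7] [3.14113476e+00 9.86638828e-04 9.82064746e-02] [ 1.43796646 -0.26823222  0.0144305 ]
red_tip [(0.93, array([ 31. , 200.2,  77. ]))]
red_pin [(0.71, array([ 42. , 200.2,  71. ])), (0.23, array([ 31.9, 199.1,  78. ]))]
```

View pics/s3c.png

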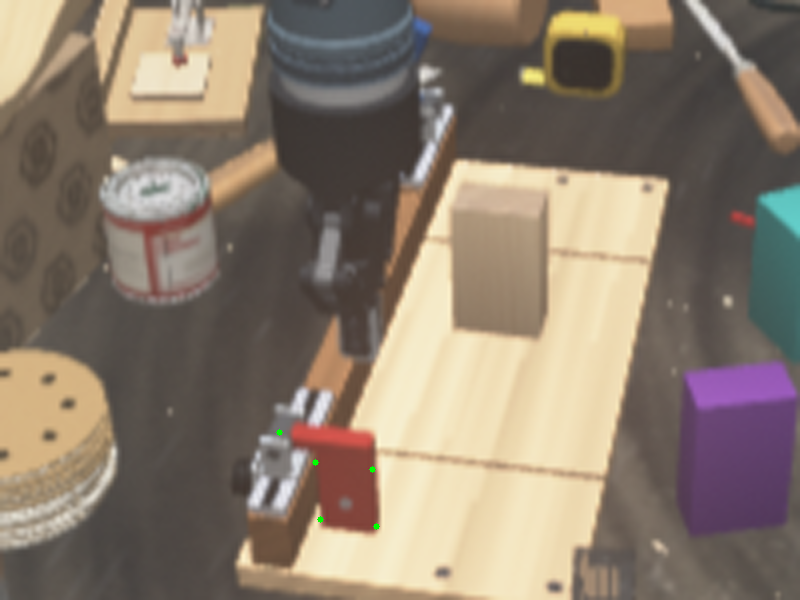

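The red arm hangs down and matches the predicted corners; the blank is undisturbed. Now over the blank to its -y side.

{"op": "play_rows", "data": {"plan": "0 0.08 -0.19 0 0 0 1;-0.05 0.22 -0.19 0 0 0 1;-0.1 0.38 -0.19 0 0 0 1;-0.19 0.54 -0.19 0 0 0 1;-0.19 0.7 -0.19 0 0 0 1;-0.19 0.84 -0.19 0 0 0 1;-0.19 0.9 -0.19 0 0 0 1;-0.19 0.9 -0.19 0 0 0 1"}}

```text
clock: 7.03
eef_pos: [520.9, 35.8, 190.2]
tool_rot: [3.14, -0.0, 0.09]
contact_force: [-0.5, -0.3, 0.8]
width: -0.2
gripper_force: 0.0
```

{"op": "play_rows", "data": {"plan": "0 0.17 0 0 0 0 1;0 0.34 0 0 0 0 1;0 0.5 0 0 0 0 1;0 0.5 0 0 0 0 1;0 0.5 0.1 0 0 0 1;0 0.5 0.25 0 0 0 1;0 0.5 0.42 0 0 0 1;0 0.5 0.42 0 0 0 1"}}

```text
clock: 7.7
eef_pos: [524.7, -56.0, 100.2]
tool_rot: [-3.137, 0.012, 0.101]
contact_force: [-2.1, 0.5, -1.1]
width: 0.1
gripper_force: 0.0
```

Run:
```python
from h import *
s=manip.sense();print(s['clock'],tob(s['eef_pos']),s['tool_rot'],s['contact_force'])
print([(c,tob(p)) for c,p in look('blank_center','side')])
s=manip.sense();print(s['clock'],tob(s['eef_pos']))
```

```text
7.7 [-24.  -82.8 100.2] [-3.13685372  0.01204863  0.10069531] [-2.05252264  0.46415238 -1.07478967]
[(0.91, array([-187.8,  130.2,   68. ])), (0.87, array([-214.8,  -53.1,   59. ])), (0.68, array([-19.6,  -8.8,  80. ]))]
7.75 [-22.3 -83.3 102.9]
```

{"op": "play_rows", "data": {"plan": "0 -0.08 0 0 0 0 1;0 -0.12 0 0 0 0 1;0 -0.16 0 0 0 0 1;0 -0.2 0 0 0 0 1;0 -0.24 0 0 0 0 1;0 -0.28 0 0 0 0 1;0 -0.32 0 0 0 0 1;0 -0.36 0 0 0 0 1"}}

```text
clock: 8.42
eef_pos: [522.7, 13.1, 106.4]
tool_rot: [3.142, -0.0, 0.097]
contact_force: [-0.6, 0.8, 0.1]
width: 0.2
gripper_force: 0.0
```

{"op": "play_rows", "data": {"plan": "0 -0.03 0 0 0 0 1;0 -0.03 0 0 0 0 1;0 0 -0.1 0 0 0 1;0 0 -0.3 0 0 0 1;0 0.2 -0.5 0 0 0 1;0 0.4 -0.5 0 0 0 1;0 0.5 -0.5 0 0 0 1;0 0.5 -0.5 0 0 0 1"}}

```text
clock: 9.08
eef_pos: [533.4, -97.6, 208.0]
tool_rot: [3.135, -0.003, 0.084]
contact_force: [0.1, -1.5, 0.1]
width: -0.2
gripper_force: 0.0
```

Run:
```python
from h import *
s=manip.sense();print(s['clock'],tob(s['eef_pos']),s['tool_rot'],s['contact_force'])
im=snap('top','t3.png')
for n in('top','side'): print(n,[(c,tob(p)) for c,p in look('blank_center',n)])
cv2.imwrite('pics/t3c.png',cv2.resize(im[200:305,205:380][:,:,::-1],None,fx=4.5,fy=4.5,interpolation=cv2.INTER_CUBIC))
```

```text
9.0833 [ -19.5 -125.   208. ] [ 3.13519704e+00 -2.75482423e-03  8.44935084e-02] [ 0.0867144  -1.49076899  0.14312078]
top [(0.91, array([-189.9,  109.3,   98. ])), (0.78, array([-16.9,  39.1,  48. ]))]
side [(0.91, array([-187.8,  130.2,   68. ])), (0.87, array([-214.8,  -53.1,   59. ])), (0.68, array([-19.6,  -8.8,  80. ]))]
```

View pics/t3c.png

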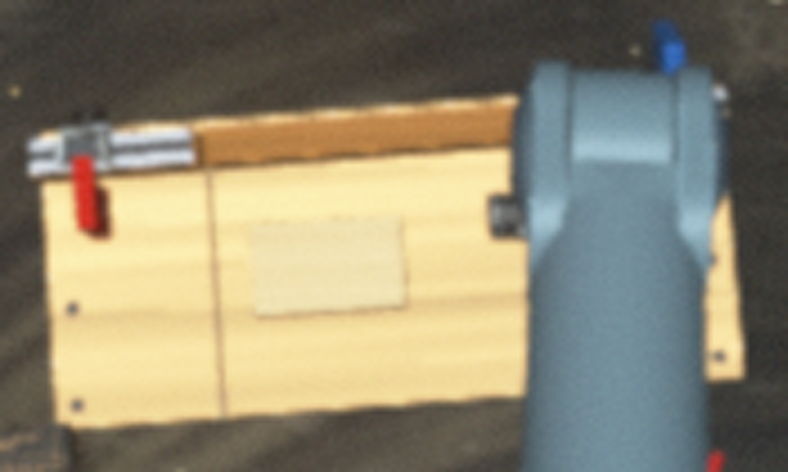

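The blank lies on its broad face at crop corners (249,222), (402,217), (406,303), (257,315).

Run:
```python
from h import *
uv=(np.array([(249,222),(402,217),(406,303),(257,315),(88,235)])+.5)/4.5-.5+[205,200]
for p in px('top',uv,[52,52,52,52,50]): print(tob(p))
s=manip.sense();print(tob(s['eef_pos']))
```

```text
[14.6 90.8 52. ]
[10.5 -9.9 52. ]
[-46.3  -8.6  52. ]
[-46.9  89.3  52. ]
[ 14.1 197.5  50. ]
[ -19.8 -114.8  205.9]
```

{"op": "play_rows", "data": {"plan": "-0.08 -0.14 0 0 0 0 0.5;-0.16 -0.3 0 0 0 0 0;-0.25 -0.45 0 0 0 0 -0.4;-0.35 -0.6 0 0 0 0 -0.4;-0.35 -0.74 0 0 0 0 -0.4;-0.35 -0.78 0 0 0 0 -0.4;-0.35 -0.78 0.1 0 0 0 -0.4;-0.35 -0.78 0.2 0 0 0 -0.4"}}

```text
clock: 9.9
eef_pos: [448.7, 63.9, 167.1]
tool_rot: [3.142, -0.004, 0.103]
contact_force: [-1.1, -0.5, 0.5]
width: 59.9
gripper_force: 0.0
```

{"op": "play_rows", "data": {"plan": "0 0 0.15 0 0 0 -0.4;0 0 0.3 0 0 0 -0.4;0 0 0.45 0 0 0 -0.4;0 0 0.55 0 0 0 -0.4;0 0 0.63 0 0 0 -0.4;0 0 0.66 0 0 0 -0.4;0 0 0.66 0 0 0 -0.4;0 0 0.66 0 0 0 -0.4"}}

```text
clock: 10.57
eef_pos: [447.9, 61.9, 34.4]
tool_rot: [-3.141, -0.0, 0.099]
contact_force: [0.6, -0.7, 0.1]
width: 59.4
gripper_force: 0.0
```

Run:
```python
from h import *
s=manip.sense();print(s['clock'],tob(s['eef_pos']),s['tool_rot'],s['contact_force'],s['width'])
```

```text
10.5667 [-89.1  42.1  34.4] [-3.14111826e+00 -6.62616143e-06  9.86067478e-02] [ 0.57999011 -0.66503236  0.10567908] 59.383887556512825
```

{"op": "play_rows", "data": {"plan": "0 0 0.06 0 0 0 -0.4;0.05 0 0.06 0 0 0 -0.4;0.1 0 0.06 0 0 0 -0.4;0.15 0 0.06 0 0 0 -0.4;0.2 0 0.06 0 0 0 -0.4;0.25 0 0.06 0 0 0 -0.4;0.3 0 0.06 0 0 0 -0.4;0.33 0 0.06 0 0 0 -0.4"}}

```text
clock: 11.23
eef_pos: [515.5, 67.9, 22.7]
tool_rot: [-3.141, -0.002, 0.097]
contact_force: [-1.5, 0.6, 0.6]
width: 59.9
gripper_force: 0.7
```

{"op": "play_rows", "data": {"plan": "0.01 0 0 0 0 0 -0.4;0.02 0 0 0 0 0 -0.4;0.03 0 0 0 0 0 -0.4;0.03 0 0 0 0 0 -0.4;0.03 0 0 0 0 0 -0.4;0.03 0 0 0 0 0 -0.4;0.03 0 0 0 0 0 -0.4;0.03 0 0 0 0 0 -0.4"}}

```text
clock: 11.9
eef_pos: [519.3, 68.2, 22.4]
tool_rot: [3.142, -0.0, 0.098]
contact_force: [-0.7, -0.6, -0.1]
width: 59.5
gripper_force: 0.1
```

Run:
```python
from h import *
s=manip.sense();print(s['clock'],tob(s['eef_pos']),s['tool_rot'],s['contact_force'],s['width'])
print([(c,tob(p)) for c,p in look('blank_center','wrist')])
```

```text
11.9 [-17.3  41.4  22.4] [ 3.14158168e+00 -3.16069274e-04  9.75318934e-02] [-0.6655907  -0.60371161 -0.05036387] 59.50641434572034
[(0.8, array([-162.3, -153.7, -122. ]))]
```

{"op": "play_rows", "data": {"plan": "0.01 0 0 0 0 0 -0.4;0.015 0 0 0 0 0 -0.4;0.02 0 0 0 0 0 -0.4;0.025 0 0 0 0 0 -0.4;0.03 0 0 0 0 0 -0.4;0.03 0 0 0 0 0 -0.4;0.03 0 0 0 0 0 -0.4;0.03 0 0 0 0 0 -0.4"}}

```text
clock: 12.62
eef_pos: [521.1, 68.3, 21.4]
tool_rot: [3.14, 0.009, 0.098]
contact_force: [-7.5, -1.0, 5.4]
width: 59.7
gripper_force: 4.0
```

{"op": "play_rows", "data": {"plan": "-0.06 0 0 0 0 0 -0.4;-0.15 0 -0.04 0 0 0 0;-0.18 0.1 -0.04 0 0 0 1;-0.18 0.22 -0.04 0 0 0 1;-0.18 0.34 -0.04 0 0 0 1;-0.18 0.46 -0.04 0 0 0 1;-0.18 0.47 -0.04 0 0 0 1;-0.18 0.47 -0.04 0 0 0 1"}}

```text
clock: 13.28
eef_pos: [499.6, -30.6, 30.5]
tool_rot: [3.141, -0.002, 0.093]
contact_force: [0.0, -0.5, 0.8]
width: 0.1
gripper_force: 0.0
```

{"op": "play_rows", "data": {"plan": "0.08 0 0 0 0 0 1;0.16 0 0 0 0 0 1;0.24 0 0 0 0 0 1;0.32 0 0 0 0 0 1;0.37 0 0 0 0 0 1;0.37 0 0 0 0 0 1;0.37 0 0 0 0 0 1;0.37 0 0 0 0 0 1"}}

```text
clock: 13.95
eef_pos: [571.0, -20.5, 29.9]
tool_rot: [-3.141, 0.002, 0.098]
contact_force: [-0.4, 0.5, 0.2]
width: -0.1
gripper_force: 0.0
```

Run:
```python
from h import *
s=manip.sense();print(s['clock'],tob(s['eef_pos']),s['tool_rot'],s['contact_force'],s['width'])
```

```text
13.95 [ 25.5 -51.9  29.9] [-3.14135060e+00  1.73543381e-03  9.83541467e-02] [-0.40450524  0.54955016  0.21225722] -0.10099391253380165
```

{"op": "play_rows", "data": {"plan": "-0.02 -0.06 0 0 0 0 1;-0.02 -0.11 0 0 0 0 1;-0.02 -0.16 0 0 0 0 1;-0.02 -0.2 0 0 0 0 1;-0.02 -0.25 0 0 0 0 1;-0.02 -0.3 0 0 0 0 1;-0.02 -0.35 0 0 0 0 1;-0.02 -0.4 0 0 0 0 1"}}

```text
clock: 14.62
eef_pos: [560.1, 59.2, 30.1]
tool_rot: [-3.141, 0.0, 0.097]
contact_force: [-0.8, -1.4, 0.8]
width: -0.4
gripper_force: 0.6
```

{"op": "play_rows", "data": {"plan": "0 -0.03 0 0 0 0 1;0 -0.06 0 0 0 0 1;0 -0.09 0 0 0 0 1;0 -0.12 0 0 0 0 1;0 -0.14 0 0 0 0 1;0 -0.15 0 0 0 0 1;0 -0.15 0 0 0 0 1;0 -0.15 0 0 0 0 1"}}

```text
clock: 15.28
eef_pos: [558.0, 88.7, 30.4]
tool_rot: [-3.141, -0.001, 0.098]
contact_force: [0.1, 0.9, 0.1]
width: 0.1
gripper_force: 0.0
```

Run:
```python
from h import *
s=manip.sense();print(s['clock'],tob(s['eef_pos']),s['tool_rot'],s['contact_force'],s['width'])
im=snap('side','s4.png'); x0,y0=200,190
c=cv2.resize(im[y0:y0+150,x0:x0+200][:,:,::-1],None,fx=4,fy=4,interpolation=cv2.INTER_CUBIC)
cv2.imwrite('pics/s4c.png',c)
```

```text
15.2833 [23.2 58.  30.4] [-3.14074896e+00 -1.11664123e-03  9.76649138e-02] [0.13127399 0.92815289 0.07767937] 0.13119807673956252
```

View pics/s4c.png

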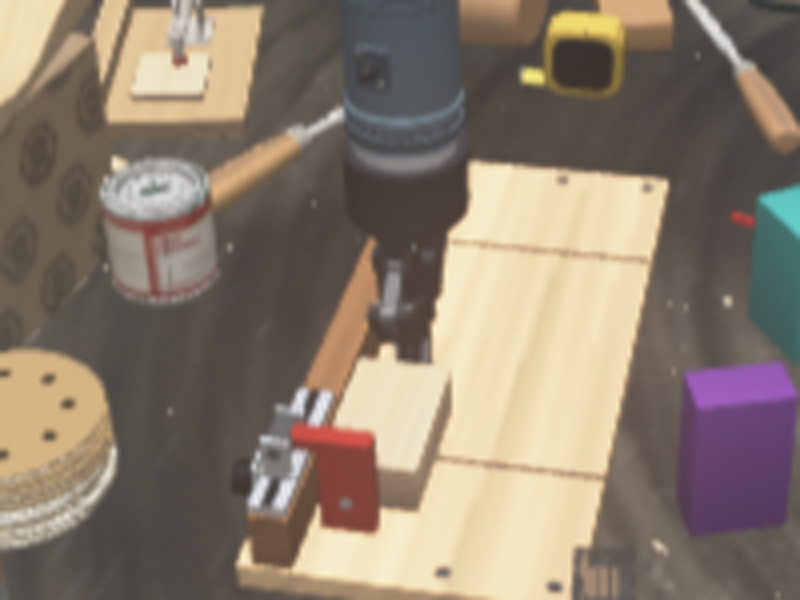

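The blank is against the fence and about 10 mm from the red stop; I'll creep on.

{"op": "play_rows", "data": {"plan": "0 -0.01 0 0 0 0 1;0 -0.02 0 0 0 0 1;0 -0.03 0 0 0 0 1;0 -0.04 0 0 0 0 1;0 -0.05 0 0 0 0 1;0 -0.05 0 0 0 0 1;0 -0.05 0 0 0 0 1;0 -0.05 0 0 0 0 1"}}

```text
clock: 16.0
eef_pos: [556.5, 98.5, 30.3]
tool_rot: [-3.141, -0.0, 0.098]
contact_force: [-0.1, 1.0, -0.0]
width: -0.2
gripper_force: 0.0
```

{"op": "play_rows", "data": {"plan": "0 -0.005 0 0 0 0 1;0 -0.01 0 0 0 0 1;0 -0.015 0 0 0 0 1;0 -0.015 0 0 0 0 1;0 -0.015 0 0 0 0 1;0 -0.015 0 0 0 0 1;0 -0.015 0 0 0 0 1;0 -0.015 0 0 0 0 1"}}

```text
clock: 16.67
eef_pos: [556.3, 101.2, 30.3]
tool_rot: [-3.141, -0.0, 0.098]
contact_force: [0.6, 0.2, -0.5]
width: 0.1
gripper_force: 0.0
```

{"op": "play_rows", "data": {"plan": "0 -0.005 0 0 0 0 1;0 -0.01 0 0 0 0 1;0 -0.015 0 0 0 0 1;0 -0.02 0 0 0 0 1;0 -0.02 0 0 0 0 1;0 -0.02 0 0 0 0 1;0 -0.02 0 0 0 0 1;0 -0.02 0 0 0 0 1"}}

```text
clock: 17.33
eef_pos: [556.1, 103.7, 30.3]
tool_rot: [3.14, 0.0, 0.097]
contact_force: [0.4, -5.0, 0.7]
width: -0.1
gripper_force: 2.3
```

{"op": "play_rows", "data": {"plan": "0 0.04 0 0 0 0 1;0 0.08 0 0 0 0 1;-0.1 0.08 0 0 0 0 1;-0.2 0.08 0 0 0 0 1;-0.3 0.08 0 0 0 0 1;-0.37 0.08 0 0 0 0 1;-0.37 0.08 0 0 0 0 0;-0.37 0.08 0 0 0 0 -0.4"}}

```text
clock: 18.0
eef_pos: [483.6, 82.2, 30.3]
tool_rot: [-3.141, -0.0, 0.098]
contact_force: [0.5, -0.2, 0.5]
width: 23.2
gripper_force: 0.0
```

{"op": "play_rows", "data": {"plan": "0 -0.1 0.03 0 0 0 -0.4;0 -0.2 0.03 0 0 0 -0.4;0 -0.3 0.03 0 0 0 -0.4;0 -0.36 0.03 0 0 0 -0.4;0 -0.36 0.03 0 0 0 -0.4;0 -0.36 0.03 0 0 0 -0.4;0 -0.36 0.03 0 0 0 -0.4;0 -0.36 0.03 0 0 0 -0.4"}}

```text
clock: 18.67
eef_pos: [477.3, 151.7, 24.1]
tool_rot: [3.141, 0.0, 0.095]
contact_force: [0.9, -0.4, 0.0]
width: 59.3
gripper_force: 0.0
```

Run:
```python
from h import *
s=manip.sense();print(s['clock'],tob(s['eef_pos']),s['tool_rot'],s['contact_force'],s['width'])
```

```text
18.6667 [-51.1 128.6  24.1] [3.14056519e+00 2.60885254e-04 9.50695177e-02] [ 0.86045813 -0.44433826  0.01349297] 59.28594782206627
```

{"op": "play_rows", "data": {"plan": "0.04 0 0 0 0 0 -0.4;0.08 0 0 0 0 0 -0.4;0.11 0 0 0 0 0 -0.4;0.13 0 0 0 0 0 -0.4;0.15 0 0 0 0 0 -0.4;0.16 0 0 0 0 0 -0.4;0.16 0 0 0 0 0 -0.4;0.16 0 0 0 0 0 -0.4"}}

```text
clock: 19.33
eef_pos: [508.5, 156.7, 24.2]
tool_rot: [3.142, 0.0, 0.098]
contact_force: [0.3, 0.4, -0.1]
width: 59.8
gripper_force: 0.0
```

{"op": "play_rows", "data": {"plan": "0.005 0 0 0 0 0 -0.4;0.01 0 0 0 0 0 -0.4;0.015 0 0 0 0 0 -0.4;0.02 0 0 0 0 0 -0.4;0.025 0 0 0 0 0 -0.4;0.028 0 0 0 0 0 -0.4;0.028 0 0 0 0 0 -0.4;0.028 0 0 0 0 0 -0.4"}}

```text
clock: 20.0
eef_pos: [512.5, 156.9, 24.0]
tool_rot: [3.141, 0.003, 0.098]
contact_force: [-5.5, -0.8, 4.4]
width: 59.8
gripper_force: 2.7
```

{"op": "play_rows", "data": {"plan": "0.01 0 0 0 0 0 -0.4;0.01 0 0 0 0 0 -0.4;-0.08 0 -0.03 0 0 0 -0.4;-0.18 0 -0.03 0 0 0 0;-0.18 0.12 -0.03 0 0 0 1;-0.18 0.25 -0.03 0 0 0 1;-0.18 0.38 -0.03 0 0 0 1;-0.18 0.44 -0.03 0 0 0 1"}}

```text
clock: 20.67
eef_pos: [488.8, 61.9, 30.5]
tool_rot: [3.14, -0.003, 0.094]
contact_force: [-0.1, -0.2, 0.1]
width: 0.5
gripper_force: 0.0
```

{"op": "play_rows", "data": {"plan": "0 0 0 0 0 0 1;0.1 0 0 0 0 0 1;0.2 0 0 0 0 0 1;0.3 0 0 0 0 0 1;0.38 0 0 0 0 0 1;0.38 0 0 0 0 0 1;0.38 0 0 0 0 0 1;0.38 0 0 0 0 0 1"}}

```text
clock: 21.33
eef_pos: [561.7, 74.5, 30.0]
tool_rot: [-3.141, 0.001, 0.099]
contact_force: [-0.2, 0.3, 0.6]
width: 0.3
gripper_force: 0.0
```

Run:
```python
from h import *
s=manip.sense();print(s['clock'],tob(s['eef_pos']),s['tool_rot'],s['contact_force'],s['width'])
```

```text
21.3333 [25.5 43.5 30. ] [-3.14111712e+00  7.65838365e-04  9.87850268e-02] [-0.24875483  0.27536377  0.60117734] 0.2898166799105283
```

{"op": "play_rows", "data": {"plan": "0 -0.03 0 0 0 0 1;0 -0.06 0 0 0 0 1;0 -0.09 0 0 0 0 1;0 -0.11 0 0 0 0 1;0 -0.12 0 0 0 0 1;0 -0.13 0 0 0 0 1;0 -0.135 0 0 0 0 1;0 -0.135 0 0 0 0 1"}}

```text
clock: 22.0
eef_pos: [560.0, 100.6, 30.3]
tool_rot: [-3.142, -0.0, 0.098]
contact_force: [-0.1, 0.2, -0.8]
width: -0.2
gripper_force: 0.0
```

{"op": "play_rows", "data": {"plan": "0 -0.005 0 0 0 0 1;0 -0.01 0 0 0 0 1;0 -0.015 0 0 0 0 1;0 -0.02 0 0 0 0 1;0 -0.025 0 0 0 0 1;0 -0.025 0 0 0 0 1;0 -0.025 0 0 0 0 1;0 -0.025 0 0 0 0 1"}}

```text
clock: 22.67
eef_pos: [559.6, 104.0, 30.3]
tool_rot: [3.14, 0.0, 0.096]
contact_force: [0.1, -3.3, 0.4]
width: 0.1
gripper_force: 1.7
```

{"op": "play_rows", "data": {"plan": "0 0.04 0 0 0 0 1;0 0.1 0 0 0 0 1;0 0.2 0 0 0 0 1;0 0.2 -0.15 0 0 0 1;0 0.2 -0.35 0 0 0 1;0 0.2 -0.55 0 0 0 1;0 0.3 -0.75 0 0 0 1;0 0.5 -0.95 0 0 0 1"}}

```text
clock: 23.33
eef_pos: [568.8, 22.6, 211.2]
tool_rot: [-3.138, -0.005, 0.105]
contact_force: [0.8, -0.4, 0.5]
width: -0.0
gripper_force: 0.0
```

{"op": "play_rows", "data": {"plan": "0 0.15 0 0 0 0 1;0 0.3 0 0 0 0 1;0 0.45 0 0 0 0 1;0 0.6 0 0 0 0 1;0 0.8 0 0 0 0 1;0 0.8 0 0 0 0 1;0 0.8 0 0 0 0 1;0 0.8 0 0 0 0 1"}}

```text
clock: 24.0
eef_pos: [583.3, -141.3, 207.2]
tool_rot: [-3.14, 0.0, 0.096]
contact_force: [0.8, 0.5, 0.4]
width: 0.2
gripper_force: 0.0
```

Run:
```python
from h import *
s=manip.sense();print(s['clock'],tob(s['eef_pos']),s['contact_force'])
a=snap('top','t5.png')[:,:,::-1]; b=snap('side','s5.png')[:,:,::-1]
for t in ['blank_center','blue_stop','red_tip','paint_tin','tape_measure','cut_piece','gouge']: print(t,[(n,c,tob(p)) for n in('top','side') for c,p in look(t,n)])
c=np.zeros((600,800,3),np.uint8)
c[:280,:700]=cv2.resize(a[210:280,205:380],None,fx=4,fy=4,interpolation=cv2.INTER_CUBIC)
c[290:590,:800]=cv2.resize(b[240:340,220:487],(801,300),interpolation=cv2.INTER_CUBIC)[:,:800]
cv2.imwrite('pics/f.png',c)
```

```text
24.0 [  26.  -173.4  207.2] [0.7990085  0.50713129 0.44553901]
blank_center [('top', 0.89, array([ 21.5, 133.8,  49. ])), ('top', 0.7, array([-215.8,  -74.1,   98. ])), ('top', 0.69, array([-190. ,  108.3,  102. ])), ('side', 0.97, array([-189. ,  128.3,   68. ])), ('side', 0.9, array([-215.9,  -54. ,   60. ])), ('side', 0.84, array([  6.8, 137.3,  51. ]))]
blue_stop [('top', 0.26, array([ -17.7, -391.8,   57. ])), ('side', 0.87, array([  81.3, -180.4,  111. ]))]
red_tip [('top', 0.6, array([-25.6,  21.9,  19. ])), ('top', 0.48, array([ 41. , 189.2,  92. ])), ('side', 0.36, array([  7.8, 137.2,  52. ]))]
paint_tin [('top', 0.55, array([227.2, -64.1,  74. ])), ('side', 0.97, array([231.4, -42.4,  60. ]))]
tape_measure [('top', 0.6, array([ -18.4, -387.8,   58. ])), ('side', 0.85, array([ -18.3, -376.7,   39. ])), ('side', 0.6, array([ 41. , 200.3,  73. ]))]
cut_piece [('top', 0.87, array([-40.6, 331.8,  33. ])), ('side', 0.91, array([-44.8, 350.3,  33. ]))]
gouge [('top', 0.72, array([-161.5, -392.9,   19. ])), ('side', 0.73, array([-171.2, -357.8,   20. ]))]
```

View pics/f.png

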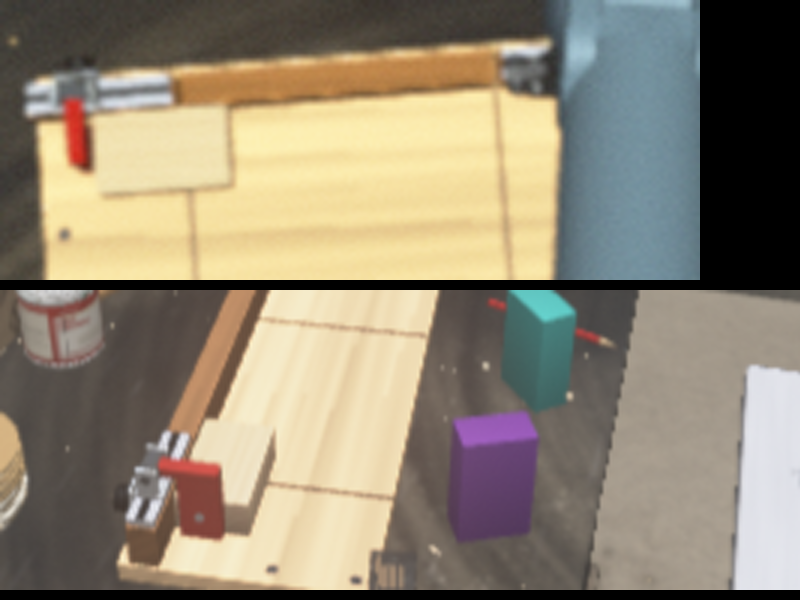

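The blank lies flush at the fence and against the red stop; the red arm is down, the blue arm is up, and the other things haven't moved.

```bash
python3 -c "
from station import manip
print(manip.hand_in())"
```

```text
the job is handed in; nothing more can be done
None
```

The job is handed in at about 25 s of the 72 s: the red stop hangs fully down, the blue stop is still parked up, and the blank lies on its broad face, flush against the fence and up to the red stop. The last images showed nothing else on the bench had moved, but no verdict on the result came back.

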